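Close up the bearing chest

ROBOT

A 6-joint arm with a two-finger parallel gripper is mounted at the origin on a cart in front of the work surface, level with it; the furniture and walls round the work are solid. World frame = base frame: x ahead of the robot, y to its left, z up, the work surface at z = 0. Lengths are in m, angles in rad, forces in N, time in s.
With the tool pointing down it reaches from about 0.375 to 0.925 m from the base axis. Payload 5.7 kg.
Tool frame: the origin (TCP) lies at the very end of the fingers, on their centre line; the grasp point (between the pads) lies 19 mm behind it; z points along the fingers, x is the direction in which the jaws open and shut, and the axes are right-handed (so a half turn about z gives the same grasp; the last joint's range is limited). The gripper opens to 85 mm and grips with 20 to 120 N. Pads are 22 mm wide; open, the fingers measure 114 mm over their backs; the gripper's body (76 mm by 85 mm) begins 54 mm behind the grasp point. The pads swing forward as they close: fully open they stand 13 mm farther back than shut.
Start: joints at [-1.295, 0.359, 1.51, -0, 1.272, -0.115], TCP at [0.229, -0.555, 0.231] pointing down, gripper open.
Joint ranges: [-2.97, 2.97], [-1.01, 2.36], [0.21, 2.38], [-0.96, 4.11], [0.2, 2.71], [-2.98, 2.98]. Speed limits (rad/s): [2.39, 2.39, 3.14, 3.14, 3.14, 3.14].

INTERFACE

Orientations are given as a unit quaternion [w, x, y, z].
In Python, from plant import telemetry, optics, bot, spotter gives the robot as it stands. The module is installed in compiled form; this text tells all that it offers.
- The arm moves only by the shell command python3 -m creep 'ROWS' [FORCE]. ROWS is JSON, a list of rows, each a list of 3 entries, a list of its own where there are three numbers: the opening, from 0 (shut) to 1 (fully open), then the shift along the tool's x, y, z in mm, then the turn about the tool's z in rad. A call has 1 to 5 rows; each row is the pose to reach, as a shift and turn from the pose commanded when the call began, along the tool's axes at that moment; what a row does not reach only later rows make up. A row lasts 1/8 s, in which the tool goes at most 62.5 mm and 10.7 degrees, less where a joint would pass 70% of its speed; a pose out of reach is approached as far as the arm can. A call with a gripper value outside its range is refused whole. The fingers move at their own pace and stop on an object; FORCE is the grip in N (left out, the last holds). Time passes only in rows, so rows that repeat a pose let the fingers close. It gives the time, the measured TCP pose, the force and the opening at its end, in the units of the state.
- telemetry.observe(): the state, without advancing time (a new reading comes with each control period).
- optics.camera(name): name is "side" or "top" or "wrist"; returns (picture, depth): 420x560x3 uint8, red, green, blue; 420x560 float32, m along the optical axis (not along the pixel's ray), 0 where there is no reading.
- optics.camera_info(name): a dict with "K" (3x3 intrinsics, pixels), "R" (3x3) and "t" (3): a world point X has camera coordinates R X + t. Camera axes: x right, y down, z forward; pixel columns grow to the right and rows downward; lengths in m; the calibration is good to about 2 mm. The wrist camera is an equidistant fisheye: a pixel r from the principal point sees the ray r / f radians off the axis. A picture is of the moment at which its call begins: read the wrist's pose just before it. camera_info takes no time and is no camera call; for the wrist camera it gives the pose at the moment of the call.
- bot.job_done(): hands the job in, once; it reports no verdict.
Trained networks look in the newest picture that a camera, given by its name, has taken for a name from the list of things; names that differ only in an ending like _2 or _b are one class to them, and where a whole thing is asked for, a point or a joint stands for the part that bears it (a point fixed in the world has none). Each returns a list of dicts, best first, with "score" (0 to 1); they miss things now and then, are a little off and sometimes report something else, mostly with a low value. They report only what shows in the picture. A call takes as long as a camera call. They do not tell look-alikes from the thing itself.
- spotter.search_frame(query, camera): "extent" ([centre column, centre row, width, height] in pixels, round what is visible of it).
- spotter.outline_of(query, camera): "mask" (420x560 bool, what is visible of it) and "extent" ([centre column, centre row, width, height] in pixels, round what is visible of it).
The state is a dict: "time_s": time; "joints": joint angles; "dq": joint speeds; "joint_efforts": joint torques, N m; "tcp_pos": TCP position; "tcp_rot": TCP orientation; "wrist_force": force on the tool from outside, world axes, zero at the start; "moment": the same for the moment, N m; "finger_gap": finger opening in m.
Only numpy, scipy, OpenCV 4.12 (cv2) and the standard library are available. Lean on these libraries where they do the work, as an engineer would, in place of code of your own. Each camera call takes 0.05 s, during which the arm holds its last target.

TASK

Close up the small bearing chest on the worktop by pushing with the fingertips: first push both open drawers fully home, flush with the chest, and only then push the raised lid down until it is fully shut, since its front lip hangs over the drawer fronts. Pull nothing further open and lift nothing: leave the bearing lying in the tray under the lid, and do not shift the jar, the small tube and the black case round the chest.

Things in the scene. Friction and masses are not known exactly. Their poses are not given: they have to be found in the camera images.
- chest: Plain white chest, 170 deep (x) x 240 wide (y), 75 mm high to its rim, fixed to the worktop. Origin at the centre of its underside, x to its back, z up; its front faces the robot, turned up to 0.25 rad. Two drawers side by side, middles at y = +58 and -58 mm; above them an open tray (floor at 59 mm; a blue tyre lever is fixed in it) under a lid hinged along the back rim
- drawer_left (a joint): left drawer (chest's +y side): metres that it stands open; 0 = fully home, flush with the chest front; starts 0.025 to 0.055; end of travel 0.09. Slides along the chest's x axis with about 1.5 N of friction, with a hard stop at 0
- drawer_right (a joint): right drawer (chest's -y side), the same as the left
- drawer_left_front (a point): centre of the left drawer's front face, which is plain grey, flat, 110 wide x 42 high, 12 to 54 mm above the worktop; its x points into the chest. When shut it lies 85 mm in front of the chest's origin. A thin lip, 50 wide, sticks out 7 mm from its lower edge, at 13 to 17 mm above the worktop; a blank paper label, 2 mm thick, is on the middle
- drawer_right_front (a point): the same for the right drawer
- lid (a joint): lid angle in rad: 0 = shut, level; grows as the front edge swings up and back; starts 1.1 to 1.35 (leaning slightly forward of upright), range 0 to 1.5. A friction hinge (0.3 N m) keeps it at any angle, so it must be pushed all the way
- lid_hinge (a point): middle of the lid's hinge line, which runs along the chest's y axis at the chest's back rim, 85 mm behind the chest's origin and 76 mm above the worktop
- lid_face (a point): point on the lid's outer (upper) face, midway across, 120 mm from the hinge towards the free edge; the outer face is 7 mm off the hinge line; z axis points out of that face (up when shut, to the back when raised). The lid is a plate 6 thick, 244 wide, reaching 176 mm from the hinge, with a front lip 25 mm deep
- tray_bearing: loose ball bearing, 30 mm across, 12 high, lying in the tray under the lid, to be left there; origin at the centre of its underside
- jar: white jar with black cap, 57 across, 91 high, standing loose left of the chest; origin at the centre of its underside
- tube: small dark tube with a cap, 26 across, 85 high, standing loose right of the chest; origin at the centre of its underside
- case: small closed black plastic case, 53 x 70 mm, 38 high, lying loose to the right, in front of the tube; origin at the centre of its underside
Not all that is in view belongs to the job. Leave any pink look-alike of the jar alone.

How it is judged:
By the outcome, as a careful person would: the job done as asked, in the order asked, and still so for the second after the job is handed in, with the robot touching nothing.
It also fails if it takes over 45 s, if anything falls off the work surface, if the arm or the gripper's body presses on something with over 40 N, if the wrist force passes 120 N, or if a joint passes its speed limit or range.

## Working session

There is one attempt and no reset: what is moved stays moved. The work goes in short steps, Python scripts to look and compute and a shell command to move; the robot and the scene stay as the last step left them, time stands still between calls to the robot, and variables do not carry over. Pictures are saved under pics/ and viewed, and the job is handed in when it is done.

```bash
mkdir -p pics; ls
python3 - <<'E'
from plant import telemetry, optics
import cv2,numpy as np
s=telemetry.observe()
for k,v in s.items(): print(k,np.round(v,4))
for n in ["side","top"]:
    p,d=optics.camera(n); cv2.imwrite(f"pics/{n}0.png",p[:,:,::-1]); np.savez(f"{n}0.npz",p=p,d=d)
    i=optics.camera_info(n); print(n,{k:np.round(v,3).tolist() for k,v in i.items()})
E
```

```text
pics
time_s 0.0
joints [-1.2951  0.3595  1.5115 -0.      1.2725 -0.1151]
dq [-0.     -0.0011 -0.0002 -0.0013  0.0021 -0.0015]
joint_efforts [ 1.30000e-03 -5.27610e+01 -2.78616e+01  2.00000e-04  1.34000e-02
  0.00000e+00]
tcp_pos [ 0.2283 -0.5541  0.2304]
tcp_rot [-6.000e-04  8.309e-01 -5.564e-01 -7.000e-04]
wrist_force [-0.0476  0.0826  0.126 ]
moment [ 0.0289  0.0421 -0.0136]
finger_gap 0.0856
side {'K': [[437.411, 0.0, 275.139], [0.0, 437.411, 206.832], [0.0, 0.0, 1.0]], 'R': [[1.0, -0.005, -0.016], [-0.016, -0.61, -0.792], [-0.006, 0.792, -0.61]], 't': [-0.613, 0.121, 1.047]}
top {'K': [[430.295, 0.0, 280.199], [0.0, 430.295, 205.932], [0.0, 0.0, 1.0]], 'R': [[0.002, -1.0, -0.021], [-0.988, 0.001, -0.152], [0.152, 0.021, -0.988]], 't': [0.089, 0.595, 1.001]}
```

View pics/side0.png

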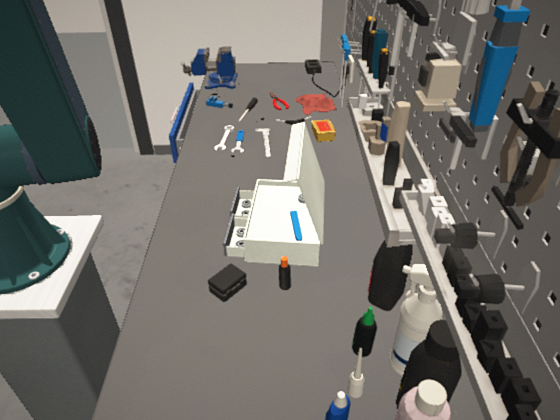

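View pics/top0.png

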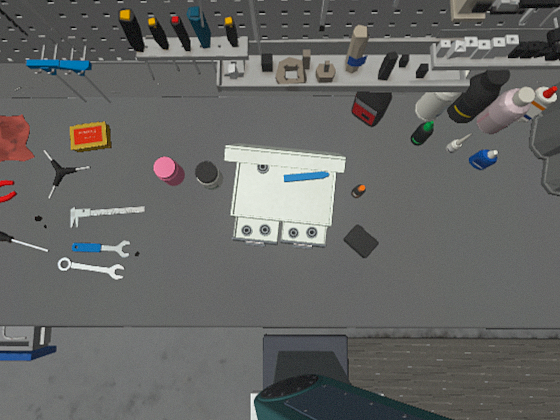

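```bash
cat > h.py <<'E'
import numpy as np,cv2
from plant import telemetry, optics, spotter
def cloud(n,d):
    i=optics.camera_info(n);K,R,t=[np.array(i[k]) for k in "KRt"]
    v,u=np.mgrid[:420,:560]
    c=np.stack([(u-K[0,2])/K[0,0]*d,(v-K[1,2])/K[1,1]*d,d],-1)
    X=(c-t)@R
    X[d<=0]=np.nan
    return X
E
python3 - <<'E'
from h import *
p,d=optics.camera("top"); X=cloud("top",d); np.save("X0.npy",X)
print("table z",np.nanmedian(X[270:300,150:450,2]))
for q in ["chest","drawer_left","drawer_right","drawer_left_front","lid","tray_bearing","jar","tube","case"]:
    for r in spotter.outline_of(q,"top")[:3]:
        m=r["mask"];P=X[m];P=P[~np.isnan(P[:,0])]
        print(q,round(r["score"],2),np.round(r["extent"]),m.sum(),np.round(np.percentile(P,[2,50,98],axis=0),3).tolist())
# hi-res zoom
cv2.imwrite("pics/topz.png",cv2.resize(p[135:260,140:390,::-1],None,fx=3.2,fy=3.2,interpolation=cv2.INTER_CUBIC))
E
```

```text
table z -0.0005928027048159347
chest 0.6 [287. 195. 123. 106.] 10055 [[0.507, -0.037, 0.003], [0.623, 0.081, 0.059], [0.706, 0.197, 0.244]]
drawer_left 0.9 [256. 233.  44.  31.] 1078 [[0.505, 0.097, 0.01], [0.537, 0.149, 0.016], [0.568, 0.2, 0.055]]
drawer_left 0.21 [286. 158. 123.  27.] 2206 [[0.643, -0.04, 0.107], [0.666, 0.075, 0.24], [0.723, 0.19, 0.246]]
drawer_right 0.84 [303. 234.  50.  33.] 1011 [[0.498, -0.019, 0.009], [0.528, 0.032, 0.016], [0.557, 0.085, 0.055]]
lid 0.61 [287. 158. 121.  27.] 2184 [[0.641, -0.039, 0.138], [0.665, 0.074, 0.24], [0.716, 0.191, 0.246]]
lid 0.4 [304. 234.  48.  30.] 1001 [[0.498, -0.019, 0.009], [0.527, 0.033, 0.016], [0.557, 0.083, 0.055]]
tray_bearing 0.46 [264. 166.  16.   6.] 109 [[0.674, 0.116, 0.057], [0.683, 0.13, 0.07], [0.694, 0.144, 0.075]]
jar 0.9 [167. 170.  32.  28.] 653 [[0.657, 0.337, 0.005], [0.677, 0.356, 0.088], [0.706, 0.388, 0.094]]
jar 0.75 [209. 176.  26.  26.] 578 [[0.645, 0.237, 0.011], [0.665, 0.259, 0.089], [0.695, 0.287, 0.094]]
tube 0.47 [357. 191.   7.  12.] 110 [[0.624, -0.108, 0.011], [0.631, -0.098, 0.061], [0.643, -0.09, 0.086]]
case 0.74 [359. 242.  33.  34.] 683 [[0.478, -0.142, -0.0], [0.511, -0.106, 0.037], [0.549, -0.072, 0.042]]
case 0.61 [359. 191.  10.  15.] 139 [[0.624, -0.126, -0.001], [0.631, -0.099, 0.06], [0.652, -0.091, 0.087]]
```

View pics/topz.png

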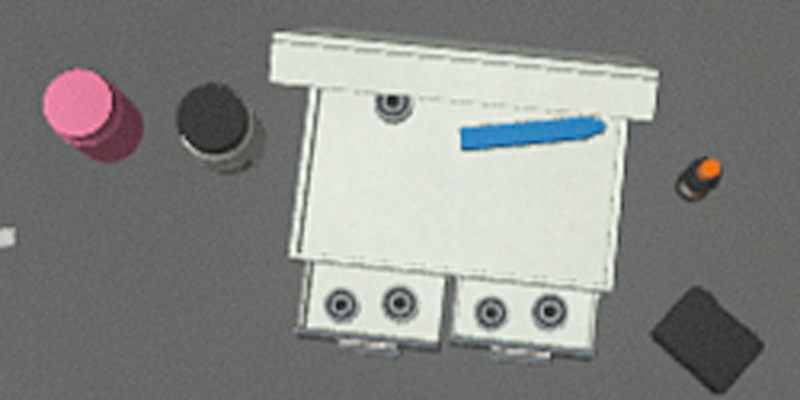

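Run:
```python
from h import *
X=np.load("X0.npy")
P=X.reshape(-1,3);P=P[~np.isnan(P[:,0])]
box=(P[:,0]>.45)&(P[:,0]<.75)&(P[:,1]>-.06)&(P[:,1]<.22)
# lid top edge strip
L=P[box&(P[:,2]>.15)]
# lid lip plane etc: fit yaw by PCA of points
c=L.mean(0);u,s,v=np.linalg.svd(L-c,full_matrices=False);print("lid c",c,"dirs",v.round(3),"yaw",np.arctan2(-v[0][0]*np.sign(v[0][1]),abs(v[0][1])))
# rectangles: minAreaRect in chest tray
T=P[box&(P[:,2]>.05)&(P[:,2]<.068)&(P[:,0]>.56)]
r=cv2.minAreaRect(T[:,:2].astype(np.float32));print("tray",r)
R=P[box&(P[:,2]>.068)&(P[:,2]<.085)]
r=cv2.minAreaRect(R[:,:2].astype(np.float32));print("rim",r)
D=P[box&(P[:,2]>.044)&(P[:,2]<.060)&(P[:,0]<.53)]
print("drawer tops n",len(D))
yaw=np.arctan2(-v[0][0]*np.sign(v[0][1]),abs(v[0][1]))
for y0 in (yaw,):
    ex=np.array([np.cos(y0),np.sin(y0)]);ey=np.array([-ex[1],ex[0]])
    for nm,Q in (("tray",T),("rim",R),("drw",D),("lid",L)):
        print(nm,np.percentile(Q[:,:2]@ex,[0,1,5,50,95,99,100]).round(4),np.percentile(Q[:,:2]@ey,[0,1,5,50,95,99,100]).round(4))
    for lo,hi in ((-.03,.03),(0.03,.2)):
        pass
    a=D[:,:2]@ey
    h=np.histogram(a,bins=30);print(h[0],h[1].round(3))
# lid profile: project in (ex,z)
x=L[:,:2]@ex
for z in np.arange(.15,.26,.01):
    k=abs(L[:,2]-z)<.005
    if k.sum()>3: print(round(z,3),k.sum(),np.percentile(x[k],[2,50,98]).round(4))
```

```text
lid c [0.66597558 0.07538659 0.23634401] dirs [[-0.105 -0.995 -0.003]
 [-0.598  0.06   0.8  ]
 [ 0.795 -0.085  0.601]] yaw -0.10471922407476263
tray ((0.6251793503761292, 0.08292794227600098), (0.2340961992740631, 0.13487577438354492), 84.35049438476562)
rim ((0.6456225514411926, 0.07848472893238068), (0.24003912508487701, 0.17742520570755005), 83.91444396972656)
drawer tops n 278
tray [0.5451 0.5526 0.5585 0.6128 0.6721 0.6784 0.681 ] [0.0311 0.0331 0.0423 0.1476 0.25   0.2587 0.2645]
rim [0.545  0.5454 0.5458 0.6145 0.6736 0.7209 0.7226] [0.0255 0.0259 0.027  0.1401 0.2637 0.265  0.2655]
drw [0.4891 0.4895 0.4911 0.4966 0.5025 0.5032 0.5285] [0.0342 0.0362 0.0463 0.141  0.2453 0.2544 0.2575]
lid [0.636  0.6367 0.6378 0.6531 0.6804 0.6943 0.6981] [0.0239 0.0263 0.0361 0.1443 0.2542 0.2644 0.2671]
[ 9 10  9  8  9 12 10 12 13 10 10  9  7  8  5  6 11  7 10  9  9 12 11  7
 11 11  7  8 10  8] [0.034 0.042 0.049 0.057 0.064 0.071 0.079 0.086 0.094 0.101 0.109 0.116
 0.124 0.131 0.138 0.146 0.153 0.161 0.168 0.176 0.183 0.19  0.198 0.205
 0.213 0.22  0.228 0.235 0.243 0.25  0.257]
0.15 9 [0.6969 0.6977 0.6981]
0.16 17 [0.6936 0.6955 0.6963]
0.17 20 [0.69   0.6918 0.6932]
0.18 21 [0.6869 0.6882 0.69  ]
0.19 26 [0.6832 0.6845 0.6866]
0.2 16 [0.6802 0.6814 0.6828]
0.21 27 [0.6766 0.6785 0.6799]
0.22 28 [0.6733 0.6745 0.6766]
0.23 106 [0.6367 0.6401 0.6728]
0.24 1756 [0.637  0.6515 0.6669]
0.25 101 [0.6562 0.6633 0.6664]
```

```bash
cat >> h.py <<'E'
YAW=-0.105
ex=np.array([np.cos(YAW),np.sin(YAW)]);ey=np.array([-ex[1],ex[0]])
def go(s,w,z,turn_to=None):
    "tool-frame shift (mm) from measured pose to chest-frame s,w,z"
    from scipy.spatial.transform import Rotation as Ro
    o=telemetry.observe();q=o["tcp_rot"];R=Ro.from_quat([q[1],q[2],q[3],q[0]]).as_matrix()
    t=np.r_[s*ex+w*ey,z]
    p=np.array(o["tcp_pos"])
    print("now s,w,z",(p[:2]@ex).round(4),(p[:2]@ey).round(4),p[2].round(4),"xang",np.degrees(np.arctan2(R[1,0],R[0,0])).round(2),"target xang",np.degrees(YAW).round(2)-90)
    print("shift",(1000*R.T@(t-p)).round(1),"turn",round(np.arctan2(R[1,0],R[0,0])-(YAW-np.pi/2),3))
def st():
    o=telemetry.observe();p=np.array(o["tcp_pos"])
    print("t",o["time_s"],"s,w,z",(p[:2]@ex).round(4),(p[:2]@ey).round(4),p[2].round(4),"F",np.round(o["wrist_force"],2),"gap",round(o["finger_gap"],4))
E
python3 - <<'E'
from h import *
X=np.load("X0.npy");P=X.reshape(-1,3);P=P[~np.isnan(P[:,0])]
s=P[:,:2]@ex;w=P[:,:2]@ey
for lo,hi in ((.035,.065),(.11,.135),(.155,.18),(.225,.255)):
    k=(w>lo)&(w<hi)&(P[:,2]>.047)&(P[:,2]<.06)&(s<.53)
    print(lo,k.sum(),np.percentile(s[k],[0,5,50,95]).round(4))
go(.45,.0875,.2)
E
```

```text
0.035 31 [0.4971 0.4972 0.4998 0.5027]
0.11 27 [0.4971 0.4974 0.4997 0.5028]
0.155 28 [0.4909 0.491  0.4936 0.4967]
0.225 33 [0.4911 0.4914 0.4938 0.4966]
now s,w,z 0.2854 -0.5277 0.2313 xang -67.61 target xang -96.02
shift [-462.9 -437.4   31.3] turn 0.496
```

```bash
python3 -m creep '[[0,[-463,-437,0],0.496],[0,[-463,-437,0],0.496],[0,[-463,-437,0],0.496],[0,[-463,-437,0],0.496],[0,[-463,-437,0],0.496]]'; python3 -c "
from h import *
go(.45,.0875,.2)"
```

```text
time_s: 1.23
tcp_pos: [0.3408, -0.2612, 0.2316]
tcp_rot: [0.0, -0.669, 0.744, -0.0]
wrist_force: [0.7, -0.6, -0.4]
finger_gap: -0.0002
now s,w,z 0.3663 -0.2241 0.2316 xang -96.07 target xang -96.02
shift [-311.7  -83.4   31.5] turn -0.001
```

```bash
python3 -m creep '[[0,[-312,-83,0],0],[0,[-312,-83,0],0],[0,[-312,-83,0],0],[0,[-312,-83,20],0],[0,[-312,-83,32],0]]'; python3 -c "
from h import *
st();go(.45,.0875,.2)"
```

```text
time_s: 1.85
tcp_pos: [0.4523, 0.0277, 0.2044]
tcp_rot: [0.001, -0.669, 0.743, -0.001]
wrist_force: [1.0, -1.2, -0.6]
finger_gap: -0.0001
t 1.85 s,w,z 0.4469 0.075 0.2044 F [ 0.98 -1.15 -0.58] gap -0.0001
now s,w,z 0.4469 0.075 0.2044 xang -96.01 target xang -96.02
shift [-12.5  -3.1   4.4] turn 0.0
```

```bash
python3 -m creep '[[0,[0,0,60],0],[0,[0,0,120],0],[0,[0,0,160],0],[0,[0,0,168],0],[0,[0,0,168],0]]'
python3 - <<'E'
from h import *
st()
p,d=optics.camera("side");cv2.imwrite("pics/side1.png",p[:,:,::-1])
cv2.imwrite("pics/side1z.png",cv2.resize(p[150:300,180:380,::-1],None,fx=4,fy=4,interpolation=cv2.INTER_CUBIC))
st()
E
```

```text
time_s: 2.48
tcp_pos: [0.4511, 0.0257, 0.036]
tcp_rot: [0.0, -0.669, 0.743, 0.0]
wrist_force: [-0.1, 0.2, 0.6]
finger_gap: 0.0001
t 2.475 s,w,z 0.4459 0.0728 0.036 F [-0.1   0.21  0.57] gap 0.0001
t 2.525 s,w,z 0.4466 0.0728 0.0367 F [-0.13  0.79  0.07] gap -0.0002
```

View pics/side1.png

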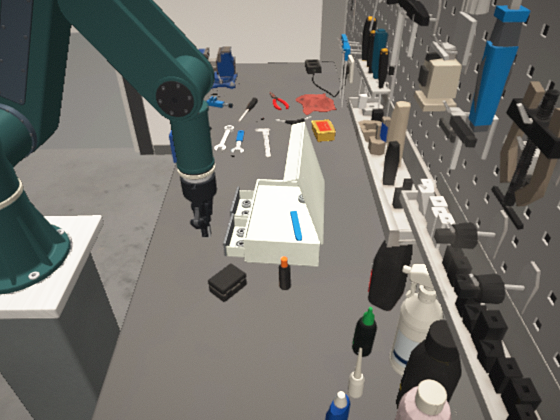

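The arm stands in front of the right drawer, fingertips at about (205,232), clear of the case at (228,280); nothing has been touched.

```bash
python3 -m creep '[[0,[-15,0,3],0],[0,[-15,-20,3],0],[0,[-15,-40,3],0],[0,[-15,-55,3],0],[0,[-15,-70,3],0]]'
python3 - <<'E'
from h import *
st()
p,d=optics.camera("side")
cv2.imwrite("pics/side2z.png",cv2.resize(p[150:300,180:380,::-1],None,fx=4,fy=4,interpolation=cv2.INTER_CUBIC))
st()
E
```

```text
time_s: 3.15
tcp_pos: [0.5222, 0.0338, 0.0332]
tcp_rot: [0.0, -0.669, 0.743, 0.0]
wrist_force: [-1.9, 0.7, 1.2]
finger_gap: 0.0001
t 3.15 s,w,z 0.5158 0.0884 0.0332 F [-1.9   0.68  1.23] gap 0.0001
t 3.2 s,w,z 0.5189 0.0882 0.0333 F [2.01 0.95 0.08] gap -0.0002
```

View pics/side2z.png

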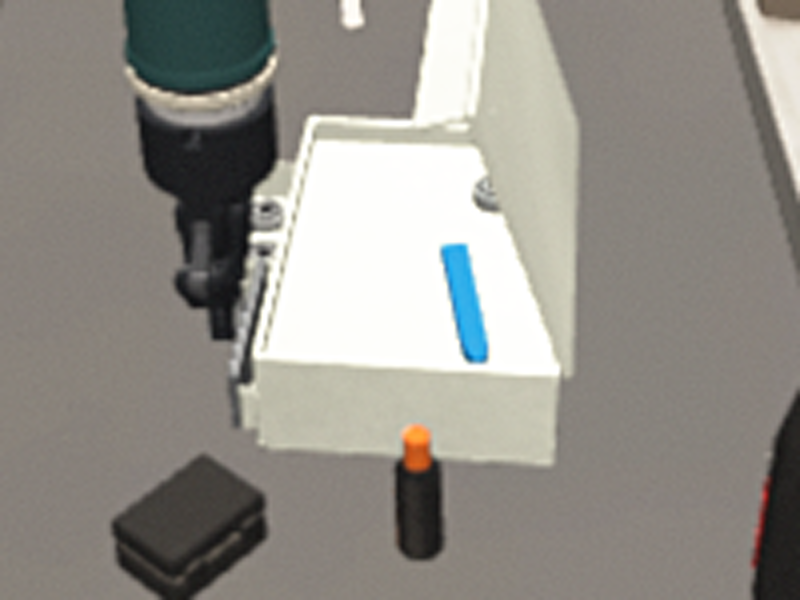

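The right drawer is being pushed; its front edge (zoomed, about (250,330)) is still slightly proud.

```bash
python3 -m creep '[[0,[0,-8,0],0],[0,[0,-11,0],0],[0,[0,-13,0],0],[0,[0,-14,0],0],[0,[0,-14,0],0]]'
python3 - <<'E'
from h import *
st()
p,d=optics.camera("side")
cv2.imwrite("pics/side3z.png",cv2.resize(p[150:300,180:380,::-1],None,fx=4,fy=4,interpolation=cv2.INTER_CUBIC))
p,d=optics.camera("top");X=cloud("top",d);P=X.reshape(-1,3);P=P[~np.isnan(P[:,0])]
s=P[:,:2]@ex;w=P[:,:2]@ey
for lo,hi in ((.035,.065),(.11,.135),(.155,.18),(.225,.255)):
    k=(w>lo)&(w<hi)&(P[:,2]>.044)&(P[:,2]<.06)&(s<.55)
    if k.sum():print(lo,k.sum(),np.percentile(s[k],[0,5,50,95]).round(4))
st()
E
```

```text
time_s: 3.82
tcp_pos: [0.5356, 0.0318, 0.0325]
tcp_rot: [-0.0, -0.669, 0.743, 0.0]
wrist_force: [-0.7, 0.6, -0.2]
finger_gap: -0.0002
t 3.825 s,w,z 0.5293 0.0878 0.0325 F [-0.72  0.6  -0.23] gap -0.0002
0.155 6 [0.4916 0.492  0.4938 0.4963]
0.225 35 [0.4911 0.4913 0.494  0.5048]
t 3.925 s,w,z 0.5293 0.0878 0.0325 F [-1.64  0.19 -0.26] gap -0.0002
```

View pics/side3z.png

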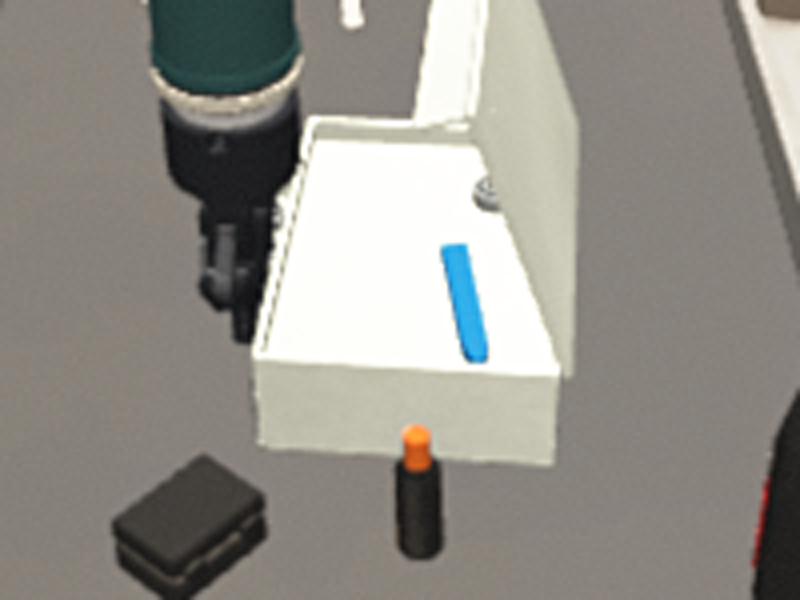

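Almost home; push in small steps until the stop shows in the force.

```bash
python3 -m creep '[[0,[0,-1,0],0],[0,[0,-2,0],0],[0,[0,-3,0],0],[0,[0,-4,0],0],[0,[0,-4,0],0]]'; python3 -c "
from h import *
st()"
```

```text
time_s: 4.55
tcp_pos: [0.5361, 0.0317, 0.032]
tcp_rot: [-0.002, -0.669, 0.743, 0.002]
wrist_force: [-8.2, 1.5, 2.2]
finger_gap: -0.0001
t 4.55 s,w,z 0.5298 0.0877 0.032 F [-8.17  1.49  2.22] gap -0.0001
```

```bash
python3 -m creep '[[0,[0,40,0],0],[0,[0,85,0],0],[0,[-58,85,0],0],[0,[-116,85,0],0],[0,[-116,85,0],0]]'; python3 -c "
from h import *
st()"
python3 -m creep '[[0,[0,-15,0],0],[0,[0,-30,0],0],[0,[0,-45,0],0],[0,[0,-60,0],0],[0,[0,-70,0],0]]'; python3 -c "
from h import *
st()"
```

```text
time_s: 5.18
tcp_pos: [0.4696, 0.1592, 0.0332]
tcp_rot: [0.002, -0.671, 0.742, -0.001]
wrist_force: [0.2, -0.2, 0.4]
finger_gap: -0.0004
t 5.175 s,w,z 0.4504 0.2076 0.0332 F [ 0.17 -0.18  0.44] gap -0.0004
time_s: 5.8
tcp_pos: [0.5381, 0.1475, 0.0325]
tcp_rot: [-0.0, -0.669, 0.744, -0.0]
wrist_force: [-1.3, -0.6, 1.7]
finger_gap: -0.0001
t 5.8 s,w,z 0.5197 0.2031 0.0325 F [-1.29 -0.6   1.69] gap -0.0001
```

```bash
python3 -m creep '[[0,[0,-5,0],0],[0,[0,-9,0],0],[0,[0,-12,0],0],[0,[0,-14,0],0],[0,[0,-15,0],0]]'; python3 -c "
from h import *
st()"
```

```text
time_s: 6.42
tcp_pos: [0.5485, 0.1471, 0.0322]
tcp_rot: [-0.002, -0.669, 0.743, 0.002]
wrist_force: [-10.1, 2.0, 4.6]
finger_gap: 0.0
t 6.425 s,w,z 0.5301 0.2038 0.0322 F [-10.14   2.04   4.61] gap 0.0
```

```bash
python3 -m creep '[[0,[0,20,0],0],[0,[0,60,0],0],[0,[0,100,-30],0],[0,[0,100,-90],0],[0,[0,100,-150],0]]'
python3 - <<'E'
from h import *
st()
p,d=optics.camera("side")
cv2.imwrite("pics/side4z.png",cv2.resize(p[150:300,180:380,::-1],None,fx=4,fy=4,interpolation=cv2.INTER_CUBIC))
p,d=optics.camera("top");X=cloud("top",d);P=X.reshape(-1,3);P=P[~np.isnan(P[:,0])]
cv2.imwrite("pics/top4z.png",cv2.resize(p[135:260,140:390,::-1],None,fx=3.2,fy=3.2,interpolation=cv2.INTER_CUBIC))
s=P[:,:2]@ex;w=P[:,:2]@ey
for lo,hi in ((.035,.065),(.065,.11),(.11,.135),(.155,.18),(.18,.225),(.225,.255)):
    k=(w>lo)&(w<hi)&(P[:,2]>.02)&(P[:,2]<.09)&(s<.56)
    if k.sum():print(lo,k.sum(),np.percentile(s[k],[0,5,50,95]).round(4))
E
```

```text
time_s: 7.05
tcp_pos: [0.4521, 0.1576, 0.1843]
tcp_rot: [0.0, -0.669, 0.743, -0.0]
wrist_force: [1.1, 1.0, 0.4]
finger_gap: 0.0
t 7.05 s,w,z 0.4331 0.2042 0.1843 F [1.1  0.99 0.43] gap 0.0
0.035 113 [0.0946 0.543  0.547  0.5589]
0.065 169 [0.5372 0.5413 0.5471 0.5587]
0.11 88 [0.543  0.5432 0.5474 0.5587]
0.155 90 [0.5429 0.5432 0.5482 0.559 ]
0.18 76 [0.541  0.5419 0.5492 0.5586]
0.225 42 [0.5447 0.5458 0.5536 0.5596]
```

View pics/side4z.png

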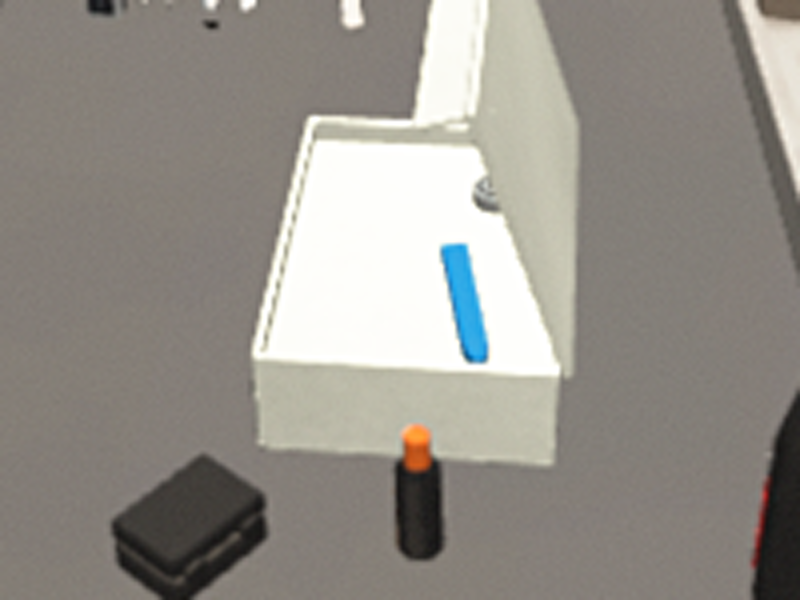

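View pics/top4z.png

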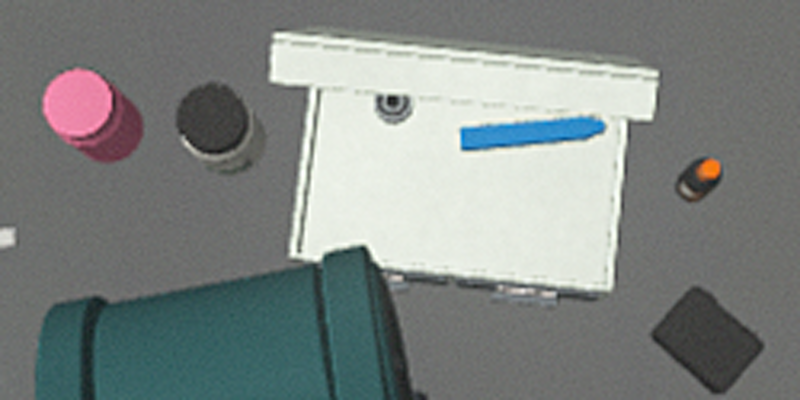

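Both drawers are flush (lips only at zoomed (400,280) and (525,293) protrude). Now over and behind the lid.

```bash
python3 -m creep '[[0,[0,0,-60],0],[0,[0,0,-120],0],[0,[20,-40,-150],0],[0,[40,-90,-150],0],[0,[58,-140,-150],0]]'
python3 -m creep '[[0,[0,-50,0],0],[0,[0,-100,0],0],[0,[0,-147,0],0],[0,[0,-147,0],0],[0,[0,-147,0],0]]'
python3 - <<'E'
from h import *
st()
p,d=optics.camera("side");cv2.imwrite("pics/side5.png",p[:,:,::-1])
go(.723,.1455,.205)
E
```

```text
time_s: 7.78
tcp_pos: [0.5876, 0.0844, 0.3334]
tcp_rot: [0.001, -0.669, 0.743, -0.001]
wrist_force: [0.4, -0.1, 0.3]
finger_gap: -0.0004
time_s: 8.4
tcp_pos: [0.7313, 0.0697, 0.3318]
tcp_rot: [-0.0, -0.669, 0.743, 0.001]
wrist_force: [-0.4, -0.2, 0.2]
finger_gap: -0.0002
t 8.4 s,w,z 0.7199 0.146 0.3318 F [-0.44 -0.2   0.24] gap -0.0002
now s,w,z 0.7196 0.146 0.3324 xang -96.01 target xang -96.02
shift [  0.6  -3.5 127.4] turn 0.0
```

View pics/side5.png

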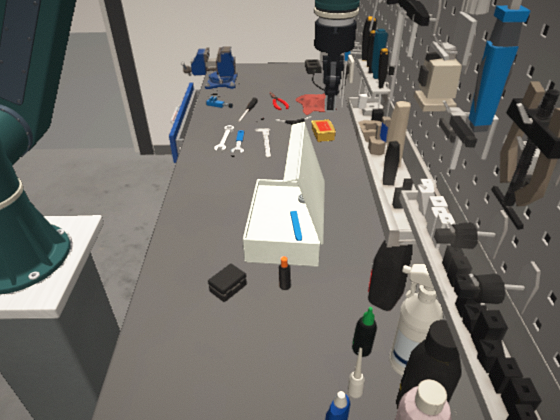

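```bash
python3 -m creep '[[0,[0,-6,30],0],[0,[0,-6,70],0],[0,[0,-6,110],0],[0,[0,-6,127],0],[0,[0,-6,127],0]]'
python3 - <<'E'
from h import *
st()
p,d=optics.camera("side");cv2.imwrite("pics/side6.png",p[:,:,::-1])
p,d=optics.camera("top");cv2.imwrite("pics/top6z.png",cv2.resize(p[115:260,140:390,::-1],None,fx=3.2,fy=3.2,interpolation=cv2.INTER_CUBIC))
# finger target path: contact = front bottom edge, half thickness .013
for th in (1.25,1.1,.95,.8,.65,.5,.35,.2,.1,0):
    r=.13;S=.715-r*np.cos(th)+.007*np.sin(th);Z=.076+r*np.sin(th)+.007*np.cos(th)
    print(th,round(S,4),round(Z,4))
E
```

```text
time_s: 9.07
tcp_pos: [0.7366, 0.0691, 0.2053]
tcp_rot: [-0.001, -0.669, 0.743, 0.001]
wrist_force: [-0.3, -0.3, 0.3]
finger_gap: -0.0001
t 9.075 s,w,z 0.7253 0.1459 0.2053 F [-0.25 -0.34  0.32] gap -0.0001
1.25 0.6807 0.2016
1.1 0.6623 0.195
0.95 0.6451 0.1858
0.8 0.6294 0.1741
0.65 0.6157 0.1602
0.5 0.6043 0.1445
0.35 0.5953 0.1272
0.2 0.589 0.1087
0.1 0.5863 0.0959
0 0.585 0.083
```

View pics/side6.png

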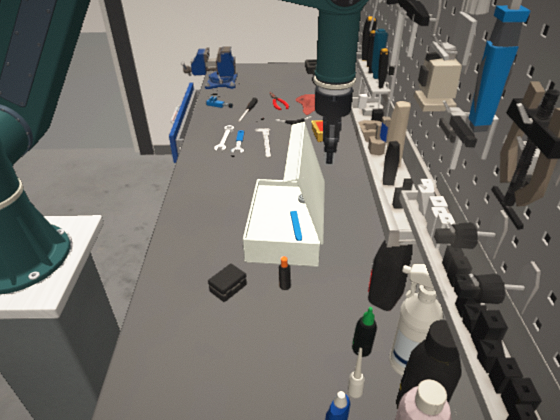

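View pics/top6z.png

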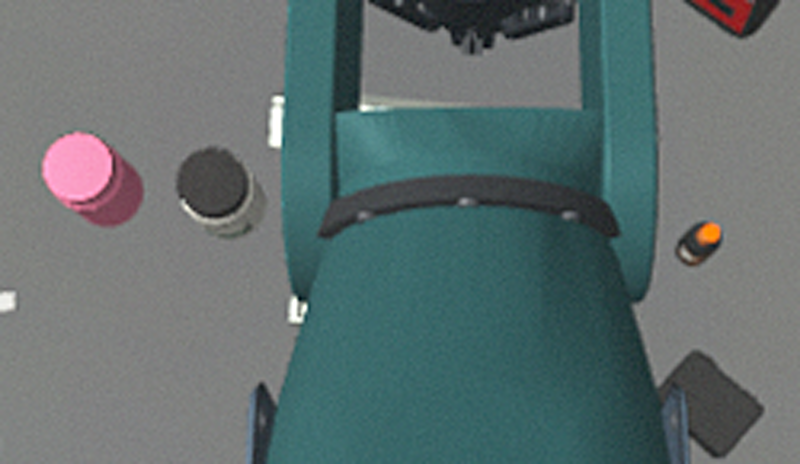

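```bash
python3 -m creep '[[0,[0,20,0],0],[0,[0,37,3],0],[0,[0,55,10],0],[0,[0,72,19],0],[0,[0,88,31],0]]'
python3 - <<'E'
from h import *
st()
p,d=optics.camera("side");cv2.imwrite("pics/side7.png",p[:,:,::-1])
E
```

```text
time_s: 9.8
tcp_pos: [0.6524, 0.0782, 0.1779]
tcp_rot: [0.003, -0.669, 0.743, -0.002]
wrist_force: [0.4, -0.9, 1.6]
finger_gap: 0.0001
t 9.8 s,w,z 0.6406 0.1461 0.1779 F [ 0.36 -0.93  1.56] gap 0.0001
```

View pics/side7.png

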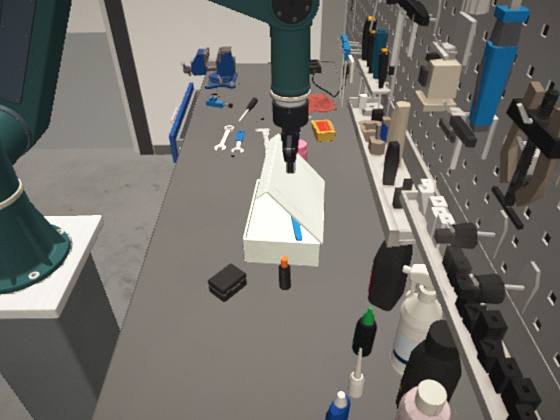

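The fingertips are at (290,165) on the lid's outer face and the lid is swinging down.

```bash
python3 -m creep '[[0,[0,17,14],0],[0,[0,29,30],0],[0,[0,38,47],0],[0,[0,45,65],0],[0,[0,49,76],0]]'
python3 - <<'E'
from h import *
st()
E
python3 -m creep '[[0,[0,2,5],0],[0,[0,3,10],0],[0,[0,3,13],0],[0,[0,3,15],0],[0,[0,3,15],0]]'
python3 - <<'E'
from h import *
st()
p,d=optics.camera("side");cv2.imwrite("pics/side8z.png",cv2.resize(p[120:300,160:400,::-1],None,fx=3.2,fy=3.2,interpolation=cv2.INTER_CUBIC))
E
```

```text
time_s: 10.48
tcp_pos: [0.6031, 0.0833, 0.0997]
tcp_rot: [0.001, -0.669, 0.743, -0.001]
wrist_force: [0.3, 0.1, 1.6]
finger_gap: 0.0001
t 10.475 s,w,z 0.5911 0.146 0.0997 F [0.34 0.09 1.62] gap 0.0001
time_s: 11.1
tcp_pos: [0.5983, 0.0835, 0.0835]
tcp_rot: [-0.0, -0.669, 0.743, 0.0]
wrist_force: [-0.2, -0.3, -0.3]
finger_gap: 0.0
t 11.1 s,w,z 0.5863 0.1458 0.0835 F [-0.15 -0.33 -0.32] gap 0.0
```

View pics/side8z.png

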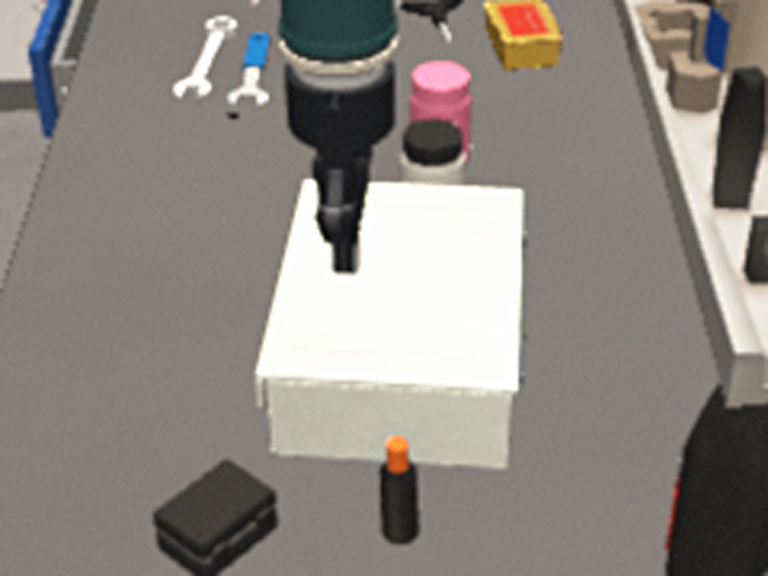

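Looks shut; press on until the stop shows in the force.

```bash
python3 -m creep '[[0,[0,0,1],0],[0,[0,0,2],0],[0,[0,0,3],0],[0,[0,0,4],0],[0,[0,0,4],0]]'; python3 -c "
from h import *
st()"
```

```text
time_s: 11.78
tcp_pos: [0.5984, 0.0835, 0.0828]
tcp_rot: [0.0, -0.669, 0.743, -0.0]
wrist_force: [-8.3, -0.1, 27.3]
finger_gap: 0.0
t 11.775 s,w,z 0.5863 0.1458 0.0828 F [-8.29 -0.13 27.26] gap 0.0
```

```bash
python3 -m creep '[[0,[0,0,-10],0],[0,[0,0,-40],0],[0,[0,0,-90],0],[0,[0,0,-150],0],[0,[0,0,-200],0]]'
python3 -m creep '[[0,[0,60,0],0],[0,[0,120,0],0],[0,[60,150,0],0],[0,[120,150,0],0],[0,[180,150,0],0]]'
python3 -m creep '[[0,[60,0,0],0],[0,[120,0,0],0],[0,[180,0,0],0],[0,[180,0,0],0],[0,[180,0,0],0]]'
python3 - <<'E'
from h import *
st()
p,d=optics.camera("side");cv2.imwrite("pics/side9z.png",cv2.resize(p[120:300,160:400,::-1],None,fx=3.2,fy=3.2,interpolation=cv2.INTER_CUBIC))
p,d=optics.camera("top");X=cloud("top",d);P=X.reshape(-1,3);P=P[~np.isnan(P[:,0])]
cv2.imwrite("pics/top9z.png",cv2.resize(p[135:260,140:390,::-1],None,fx=3.2,fy=3.2,interpolation=cv2.INTER_CUBIC))
s=P[:,:2]@ex;w=P[:,:2]@ey
for a in np.arange(.54,.73,.02):
    k=(w>.03)&(w<.26)&(abs(s-a)<.008)&(P[:,2]>.06);print(a.round(2),k.sum(),np.median(P[k,2]).round(4))
for q in ["jar","tube","case"]:
    for r in spotter.outline_of(q,"top")[:2]:
        Q=X[r["mask"]];Q=Q[~np.isnan(Q[:,0])];print(q,round(r["score"],2),np.round(r["extent"]),np.median(Q,axis=0).round(3))
E
```

```text
time_s: 12.4
tcp_pos: [0.5987, 0.0835, 0.2819]
tcp_rot: [0.0, -0.669, 0.743, -0.0]
wrist_force: [0.1, -0.1, -0.1]
finger_gap: -0.0
time_s: 13.02
tcp_pos: [0.4296, -0.0809, 0.28]
tcp_rot: [0.0, -0.67, 0.743, -0.0]
wrist_force: [1.2, 0.6, 0.6]
finger_gap: 0.0003
time_s: 13.65
tcp_pos: [0.4112, -0.2583, 0.2793]
tcp_rot: [0.0, -0.669, 0.744, 0.001]
wrist_force: [-0.1, 0.1, -0.4]
finger_gap: -0.0
t 13.65 s,w,z 0.436 -0.2138 0.2793 F [-0.07  0.15 -0.37] gap -0.0
0.54 479 0.0816
0.56 661 0.0825
0.58 660 0.0827
0.6 645 0.0827
0.62 644 0.0828
0.64 640 0.0826
0.66 634 0.0828
0.68 635 0.0828
0.7 623 0.0826
0.72 310 0.0822
jar 0.81 [170. 170.  31.  30.] [0.677 0.356 0.088]
jar 0.67 [210. 175.  28.  28.] [0.667 0.259 0.089]
tube 0.42 [356. 192.   7.  13.] [ 0.631 -0.098  0.063]
case 0.62 [361. 240.  34.  35.] [ 0.513 -0.104  0.037]
```

View pics/side9z.png

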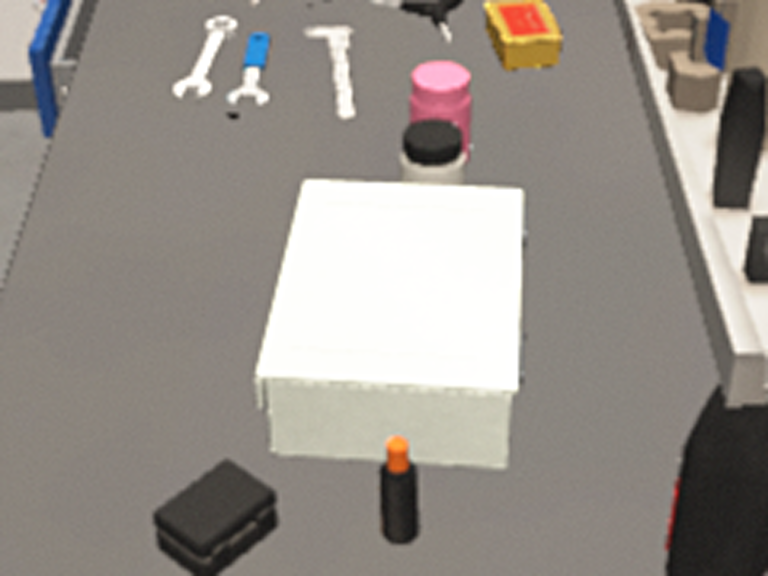

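View pics/top9z.png

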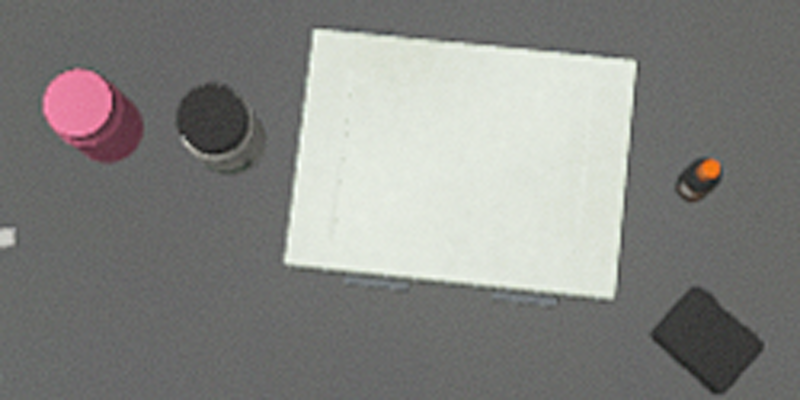

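The lid lies level at 82.7 mm (a shut lid should be at 83). The drawer lips just show at zoomed (375,283) and (525,298), and the neighbouring objects have not moved.

```bash
python3 -c "
from plant import bot
print(bot.job_done())"
```

```text
the job is handed in; nothing more can be done
None
```

The chest is closed and I handed the job in at about 14 s. I pushed the right drawer home first, then the left, both with shut fingertips. Then I went over behind the lid and swung it down from its outer face.

**Drawers:** each one stopped against its hard stop, the wrist reading 8 N on the right and 10 N on the left. Both stopped at the same depth, and the pictures before the lid moved showed them flush with the chest.

**Lid:** it met its stop at 27 N with the fingertips at 82.8 mm. Afterwards the depth picture showed it level, at 82–83 mm from hinge to front edge; a shut lid should be at 83 mm.

**Objects round the chest:** the jar, tube and case read within 2 mm of where they started, which is the measuring noise. The pink jar was not touched.

**Bearing:** I could not check it once the lid was shut. It lay in its place in the tray in the last pictures before that, and nothing entered the tray.

The arm was clear of everything at the end, and no check failed or disagreed.

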